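Push the offcut home and latch the pen gate

ROBOT

A 7-joint arm with a two-finger parallel gripper is mounted at the origin on the work surface. World frame = base frame: x ahead of the robot, y to its left, z up, the work surface at z = 0. Lengths are in m, angles in rad, forces in N, time in s.
With the tool pointing down it reaches from about 0.4 to 0.85 m from the base axis. Payload 4.5 kg.
Tool frame: the origin (TCP) lies between the finger pads; the fingertips stand 11 mm ahead of it and the grasp point (between the pads) lies 8 mm behind it (r.nose_length is the distance from the TCP to the fingertips, in m); z points along the fingers, y is the line along which they close (so a half turn about z gives the same grasp; the last joint's range is limited). The gripper opens to 88 mm and grips with 3 to 60 N. Pads are 18 mm wide; open, the fingers measure 123 mm over their backs; the gripper's body (75 mm by 187 mm) begins 45 mm behind the grasp point.
Start: joints at [1.26, 0.689, -0.195, 1.565, 0.157, 0.902, -0.215], TCP at [0.211, -0.588, 0.25] pointing down, gripper open.
Joint ranges: [-3.01, 3.01], [-0.46, 2.08], [-1.47, 1.51], [0.13, 2.56], [-1, 4.14], [0.04, 2.09], [-2.66, 2.66]. Speed limits (rad/s): [2.57, 2.57, 3.14, 3.14, 3.14, 3.14, 3.14].

INTERFACE

Orientations are given as a unit quaternion [x, y, z, w].
In Python, from plant import get_state, snapshot, camera_model, r gives the robot as it stands.
- The arm moves only by the shell command python3 -m inch 'ROWS' [FORCE]. ROWS is text: rows parted by semicolons, each of 7 numbers parted by spaces: the opening, from -1 (shut) to 1 (fully open), then the shift along the tool's x, y, z in m, then the turn, a rotation vector about the tool's x, y, z in rad. A call has 1 to 20 rows; each row shifts and turns the commanded pose from where the row before left it, along the tool's axes as they then stand; what a row does not reach is not made up. A row lasts 1/12 s, in which the tool goes at most 41.7 mm and 7.16 degrees, less where a joint would pass 70% of its speed; a pose out of reach is approached as far as the arm can. A call is refused whole if a number of a shift passes 0.0417 or a number of a turn 0.125, either way. A call with a gripper value outside its range is refused whole. The fingers move at their own pace and stop on an object; FORCE is the grip in N (left out, the last holds). Time passes only in rows, so rows that do not move let the fingers close. It gives the time, the measured TCP pose, the force, the opening and the grip force at its end, in the units of the state.
- get_state(): the state, without advancing time (a new reading comes with each control period).
- snapshot(name): name is "scene" or "top" or "wrist"; returns (picture, depth): 420x560x3 uint8, red, green, blue; 420x560 float32, m along the optical axis (not along the pixel's ray), 0 where there is no reading.
- camera_model(name): a dict with "intrinsics" (3x3 intrinsics, pixels), "view" (4x4, takes a point from world to camera coordinates). Camera axes: x right, y down, z forward; pixel columns grow to the right and rows downward; lengths in m; the calibration is good to about 2 mm. A picture is of the moment at which its call begins: read the wrist's pose just before it. camera_model takes no time and is no camera call; for the wrist camera it gives the pose at the moment of the call.
- r.finish_job(): hands the job in; it is judged then, once.
The state is a dict: "clock": time; "q": joint angles; "qd": joint speeds; "joint_torque": joint torques, N m; "tool_pos": TCP position; "eef_rot": TCP orientation; "contact_force": force on the tool from outside, world axes, zero at the start; "moment": the same for the moment, N m; "opening": opening from 0.0 (shut) to 1.0 (fully open); "finger_force": force on a finger pad.
Only numpy, scipy, OpenCV 4.12 (cv2) and the standard library are available. Lean on these libraries where they do the work, as an engineer would, in place of code of your own. Each camera call takes 0.05 s, during which the arm holds its last target. There are 200 camera calls.

TASK

A pine offcut sticks out of the open offcut pen on the bench. Slide it straight in until its end rests against the back of the pen, then swing the gate shut, lifting the latch bar over its catch and letting it drop back down behind the lip so that the gate is held. Leave everything else on the bench and in the pen where it is.

Things in the scene. Friction and masses are not known exactly. Their poses are not given: they have to be found in the camera images.
- pen: Offcut pen of pine and plywood, screwed to the bench, no floor, no roof. Origin: bench level, middle of the gate opening, in the plane of the front posts' faces; x into the pen, y towards the hinge post. Opening 230 wide (y -115 to 115) between posts 38 square, 178 high. Slatted walls 99 high; inner faces: sides y = -115 and 115, back x = 230 mm. The gate hangs on the +y post and opens out to -x.
- board_center (a point): Centre (half-way up) of the pine offcut to push in: 180 long (x axis, about along the pen's x), 58 wide, 38 high, about 0.2 kg, flat on the bench in the pen's opening with 45 to 90 of it sticking out. Home against the back wall, this point is at x = 140 mm in the pen's frame.
- gate_hinge (a point): Point on the gate's upright hinge line at bench level; in the pen's frame x = -11, y = 125 mm. The gate is a slatted pine frame, 233 from the hinge line to its free edge, 18 thick, from 12 to 170 above the bench, 0.55 kg. It stays where it is left (light hinge friction).
- gate (a joint): Gate angle, rad: 0 shut (it stops there), growing as it swings out from the pen (clockwise seen from above), up to 1.75. Starts at 1.18 to 1.38.
- bar_handle (a point): Middle of the latch bar's handle: a level hardwood dowel, 22 diameter, standing out 60 from the bar's outer face, square to the gate; its tip is 30 further out. 135 above the bench when the bar is down. On the gate: 160 from the hinge line along the gate, 63 out from the gate's mid-plane. The bar: hardwood, 253 long, 36 high, 20 thick, along the gate's outer face.
- bar (a joint): Latch bar angle, rad, about its pivot on the gate (40 from the hinge line, 135 high; handle 120 from pivot). 0: level on its peg, underside 117 high; grows as the nose is lifted, to 0.6; let go, it falls to 0 (0.14 kg). Nose 265 from the hinge line. It passes over the lip at 0.18 or more, else strikes it with the gate about 0.15 open. Shut, it lies in the catch with 4 to 6 mm play.
- catch (a point): The latch catch, a black steel J on the front of the -y post: this point is the middle of its ledge's top, 114 above the bench (x -34, y -134 in the pen's frame). 30 wide along y. A lip 6 thick stands in front of the ledge, its inner face 16 from this point towards -x, its slightly flared top 149 above the bench.
- stock1_center (a point): Centre of an offcut already in the pen, on the hinge side: 170 by 58 by 38, flat on the bench. To be left alone.
- stock2_center (a point): Centre of a shorter offcut lying on top of that one: 150 by 58 by 38. To be left alone.
- tin: Bystander: plain metal tin, 90 diameter, 110 high, upright; origin at the centre of its underside.
- glue: Bystander: white glue bottle, 64 diameter, 190 high, upright; origin at the centre of its underside.
- hammer: Bystander: claw hammer 300 long lying on the bench along its x; origin on its underside.
- square: Bystander: try square lying flat, wooden stock 120 by 24 by 18 along x, thin steel blade 180 long to +y; origin under the middle of the stock.
- tape: Bystander: black tape measure, 75 by 75 by 42, lying flat; origin at the centre of its underside.
There are look-alikes about, which are no part of the job. Leave any green or yellow look-alike of the part that bears board_center alone.

How it is judged:
By the outcome, as a careful person would: the job done as asked, in the order asked, and still so for the second after the job is handed in, with the robot touching nothing.
It also fails if it takes over 58 s, if anything falls off the work surface, if the arm or the gripper's body presses on something with over 40 N, if the wrist force passes 120 N, or if a joint passes its speed limit or range.

## Working session

There is one attempt and no reset: what is moved stays moved. The work goes in short steps, Python scripts to look and compute and a shell command to move; the robot and the scene stay as the last step left them, time stands still between calls to the robot, and variables do not carry over. Pictures are saved under pics/ and viewed, at most 10 in all, crops included, and the job is handed in when it is done.

```bash
mkdir -p pics; ls
python3 - <<'E'
from plant import *
import cv2,numpy as np
s=get_state();print(s['tool_pos'],s['eef_rot'],s['clock'])
a,d=snapshot("top");np.save('top_d.npy',d);cv2.imwrite('pics/top.png',a[...,::-1])
a,d=snapshot("scene");np.save('scene_d.npy',d);cv2.imwrite('pics/scene.png',a[...,::-1])
for n in("top","scene"):print(camera_model(n))
E
```

```text
pics
[ 0.21100618 -0.58763777  0.24890964] [ 9.85165341e-01  1.71605334e-01 -2.17772096e-04 -9.01177919e-04] 0.0
{'intrinsics': array([[380.31197442,   0.        , 278.93213592],
       [  0.        , 380.31197442, 206.90957626],
       [  0.        ,   0.        ,   1.        ]]), 'view': array([[-1.83794348e-02, -9.99831084e-01, -1.43814057e-05,
         3.80200074e-02],
       [-9.88424799e-01,  1.81719248e-02, -1.50619381e-01,
         5.79046451e-01],
       [ 1.50594201e-01, -2.75408416e-03, -9.88591828e-01,
         1.33911543e+00],
       [ 0.00000000e+00,  0.00000000e+00,  0.00000000e+00,
         1.00000000e+00]])}
{'intrinsics': array([[437.49882392,   0.        , 282.66576066],
       [  0.        , 437.49882392, 209.8844042 ],
       [  0.        ,   0.        ,   1.        ]]), 'view': array([[-0.43650032,  0.89965183,  0.00969863,  0.24076358],
       [ 0.60420592,  0.30110672, -0.73774653, -0.25361954],
       [-0.66663534, -0.31616663, -0.67500814,  1.74514494],
       [ 0.        ,  0.        ,  0.        ,  1.        ]])}
```

View pics/top.png

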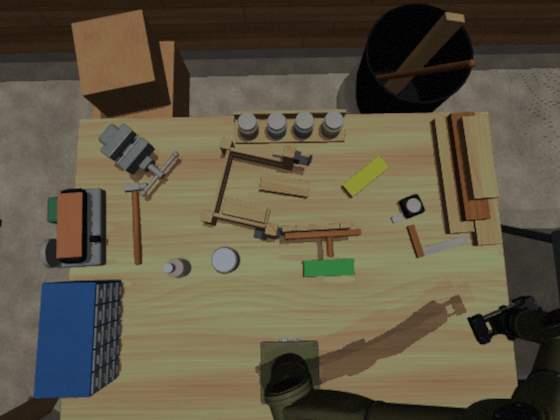

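View pics/scene.png

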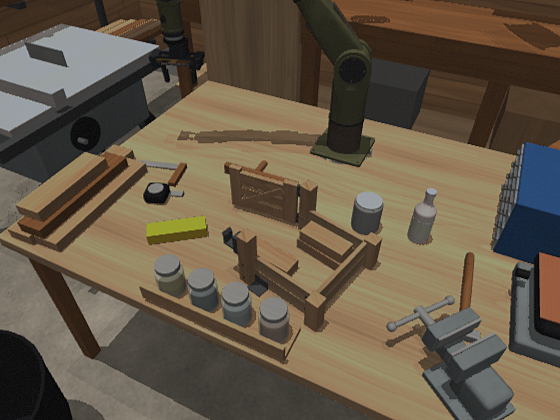

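The top view shows the pen with its opening facing image-right: front posts at (271,230) for the hinge and (290,155) with the catch, back posts at (208,216) and (226,145). The board is at about (285,187). The open gate runs from (280,233) to (352,228), with the bar and handle at about (325,245). The scene view agrees.

```bash
cat > h.py <<'E'
from plant import *
import numpy as np,cv2
def cloud(n,d):
    m=camera_model(n);K=m['intrinsics'];V=np.linalg.inv(m['view'])
    v,u=np.mgrid[:420,:560]
    p=np.stack([(u-K[0,2])/K[0,0]*d,(v-K[1,2])/K[1,1]*d,d,np.ones_like(d)],-1)
    return (p@V.T)[...,:3]
E
python3 - <<'E'
from h import *
from scipy import ndimage as N
for n in('top','scene'):
    d=np.load(n+'_d.npy');P=cloud(n,d);z=P[...,2]
    roi=(d>0)&(P[...,0]>.2)&(P[...,0]<.75)&(P[...,1]>-.3)&(P[...,1]<.32)
    for lo,hi in((.172,.186),(.160,.172),(.07,.08),(.03,.045),(.12,.16)):
        L,k=N.label(roi&(z>lo)&(z<hi))
        print(n,lo,hi)
        for i in range(1,k+1):
            q=P[L==i]
            if len(q)>25:
                r_=cv2.minAreaRect((q[:,:2]*1000).astype(np.float32))
                print(len(q),q.mean(0).round(4),np.round(r_[0]),np.round(r_[1]),round(r_[2],1))
def crop(n,y0,y1,x0,x1,f):
    a=cv2.imread(f'pics/{n}.png')[y0:y1,x0:x1];cv2.imwrite(f'pics/{n}_c.png',cv2.resize(a,None,fx=f,fy=f,interpolation=2))
crop('top',130,290,195,375,4);crop('scene',150,330,200,400,4)
E
```

```text
top 0.172 0.186
70 [ 0.7397 -0.0068  0.1777] [742.  -6.] [38. 24.] 77.9
137 [0.489  0.0561 0.178 ] [489.  56.] [37. 38.] 75.4
top 0.16 0.172
49 [ 0.4974 -0.1863  0.1684] [ 498. -189.] [39. 17.] 88.9
67 [4.916e-01 4.000e-04 1.686e-01] [492.   3.] [53. 17.] 89.4
top 0.07 0.08
632 [0.5684 0.1505 0.0756] [569. 150.] [150.  59.] 76.3
top 0.03 0.045
406 [ 0.6707 -0.2603  0.0374] [ 674. -268.] [ 58. 118.] 38.2
759 [0.6631 0.0078 0.0376] [664.   8.] [180.  60.] 80.2
40 [0.55   0.0736 0.0374] [550.  74.] [ 8. 57.] 75.8
820 [ 0.361  -0.1442  0.0377] [ 361. -144.] [ 58. 180.] 1.2
top 0.12 0.16
87 [ 0.7336 -0.0225  0.1465] [733. -18.] [25. 64.] 8.5
30 [ 0.7302 -0.0796  0.1433] [731. -80.] [11. 30.] 76.9
895 [ 0.4722 -0.1095  0.1503] [ 451. -109.] [107. 262.] 0.7
26 [0.4815 0.0343 0.1479] [483.  34.] [10. 27.] 88.0
scene 0.172 0.186
131 [0.4913 0.053  0.1776] [489.  53.] [41. 43.] 78.1
84 [ 0.7404 -0.0101  0.1782] [738. -10.] [39. 22.] 88.5
scene 0.16 0.172
67 [ 0.5    -0.1907  0.167 ] [ 499. -193.] [21. 37.] 2.6
148 [0.4965 0.0203 0.1672] [497.  24.] [ 36. 103.] 5.5
scene 0.07 0.08
80 [ 0.5047 -0.1477  0.0754] [ 504. -146.] [  9. 124.] 1.0
71 [ 0.4994 -0.0306  0.0752] [500. -32.] [12. 98.] 4.1
68 [0.4283 0.2199 0.0752] [422. 216.] [39. 87.] 1.4
947 [0.5645 0.1458 0.0759] [560. 127.] [217.  72.] 75.6
32 [0.5648 0.2726 0.0747] [565. 272.] [15. 35.] 21.3
scene 0.03 0.045
245 [ 0.5024 -0.0725  0.0376] [502. -76.] [268.  19.] 89.9
444 [ 0.6727 -0.2622  0.0379] [ 673. -271.] [ 62. 111.] 37.8
98 [0.4291 0.2209 0.0374] [422. 224.] [39. 86.] 15.2
705 [0.6675 0.0309 0.0382] [666.  16.] [154.  62.] 79.0
190 [0.5969 0.1396 0.0376] [595. 136.] [159.   9.] 75.2
156 [0.6258 0.2527 0.0376] [634. 247.] [ 27. 222.] 68.2
scene 0.12 0.16
1307 [ 0.4914 -0.0835  0.1439] [455. -85.] [321. 115.] 89.6
96 [ 0.733  -0.0827  0.1374] [730. -83.] [13. 33.] 79.9
47 [0.7423 0.0078 0.1392] [742.   8.] [ 4. 17.] 81.9
```

Run:
```python
import cv2
a=cv2.imread('pics/top_c.png');print(a.shape)
b=cv2.imread('pics/scene.png')[150:330,200:400];cv2.imwrite('pics/scene_c.png',cv2.resize(b,(660,594),interpolation=2))
b=cv2.imread('pics/top.png')[130:280,195:375];cv2.imwrite('pics/top_c.png',cv2.resize(b,(720,600),interpolation=2))
```

```text
(640, 720, 3)
```

View pics/top_c.png

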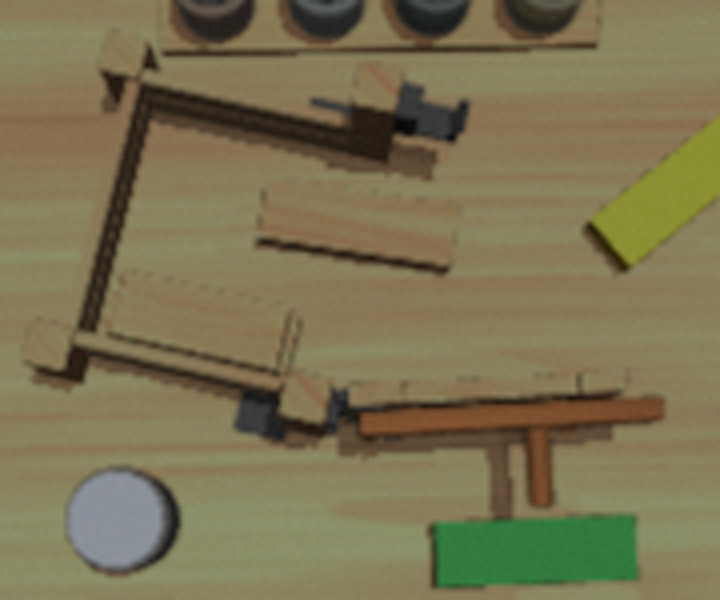

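The crop shows the board from (258,210) to (455,240), the bar's nose at (662,408) and the handle tip at (540,503), with the green look-alike just beyond it. Next I'll work out the poses.

```bash
cat >> h.py <<'E'
def pen():
    j=np.load('pen.npy');return j[:2],j[2]
def w2p(p):
    o,a=pen();c,s=np.cos(a),np.sin(a);d=np.asarray(p)[...,:2]-o
    return np.stack([d[...,0]*c+d[...,1]*s,-d[...,0]*s+d[...,1]*c],-1)
def p2w(x,y):
    o,a=pen();c,s=np.cos(a),np.sin(a);return o+[x*c-y*s,x*s+y*c]
E
python3 - <<'E'
from h import *
from scipy import ndimage as N
C=[]
for n in('top','scene'):
    d=np.load(n+'_d.npy');P=cloud(n,d);z=P[...,2]
    ok=(d>0)&(P[...,0]>.2)&(P[...,0]<.8)&(P[...,1]>-.3)&(P[...,1]<.32)
    L,k=N.label(ok&(z>.172)&(z<.186));c=[]
    for i in range(1,k+1):
        q=P[L==i]
        if len(q)>60:
            rr=cv2.minAreaRect((q[:,:2]*1000).astype(np.float32));c.append((len(q),rr));print(n,len(q),q.mean(0).round(4),rr)
            if n=='top':C.append(rr[0])
C=np.array(sorted(C))/1000;h,f=C[0],C[-1]
v=h-f;print('sep',np.hypot(*v));yaw=np.arctan2(v[1],v[0])-np.pi/2
c,s=np.cos(yaw),np.sin(yaw);o=(h+f)/2-.019*np.array([c,s])
np.save('pen.npy',[*o,yaw]);print('pen',o,np.degrees(yaw))
d=np.load('top_d.npy');P=cloud('top',d);z=P[...,2];Q=w2p(P)
def rect(m,nm):
    L,k=N.label(m);s=N.sum(m,L,range(1,k+1));q=Q[L==1+np.argmax(s)]
    rr=cv2.minAreaRect((q*1000).astype(np.float32));print(nm,len(q),np.round(q.mean(0)*1e3,1),np.round(q.min(0)*1e3),np.round(q.max(0)*1e3),rr);return q
rect((z>.03)&(z<.045)&(Q[...,0]>-.1)&(Q[...,0]<.25)&(abs(Q[...,1])<.1),'board')
rect((z>.07)&(z<.08)&(abs(Q[...,0]-.1)<.12)&(abs(Q[...,1])<.12),'stock2')
rect((z>.09)&(z<.105)&(abs(Q[...,0]-.2)<.1)&(abs(Q[...,1])<.16),'walls')
# gate / bar: hues by position
H=p2w(-.011,.125);print('hinge',H)
g=(z>.160)&(z<.174)&(P[...,1]<.03)&(P[...,1]>-.25)&(abs(P[...,0]-H[0])<.05);q=P[g][:,:2]
vx,vy,x0,y0=cv2.fitLine((q*1000).astype(np.float32),2,0,.01,.01).ravel();print('gate top line dir',np.degrees(np.arctan2(vy,vx)),x0,y0)
b=(z>.125)&(z<.157)&(P[...,1]<-.1)&(P[...,1]>-.16)&(P[...,0]<.455)&(P[...,0]>.36);q=P[b];print('handle',len(q),q.mean(0),q.min(0),q.max(0))
b=(z>.149)&(z<.157)&(P[...,1]<.02)&(P[...,1]>-.26)&(abs(P[...,0]-.47)<.03);q=P[b][:,:2]
l=cv2.fitLine((q*1000).astype(np.float32),2,0,.01,.01).ravel();print('bar dir',len(q),np.degrees(np.arctan2(l[1],l[0])),l[2:],q.min(0),q.max(0))
E
```

```text
top 127 [ 0.7484 -0.0078  0.1776] ((749.4296264648438, -7.9566650390625), (37.74480438232422, 39.71274948120117), 75.08922576904297)
top 137 [0.489  0.0561 0.178 ] ((489.3285217285156, 56.291168212890625), (37.220211029052734, 38.11878204345703), 75.39311981201172)
scene 131 [0.4913 0.053  0.1776] ((488.54656982421875, 52.61072540283203), (40.94684600830078, 42.650543212890625), 78.06875610351562)
scene 184 [ 0.7513 -0.011   0.1779] ((749.5137939453125, -11.79043197631836), (39.37917709350586, 40.85972213745117), 76.56535339355469)
sep 0.2679185860716444
pen [0.61482281 0.00572164] 76.12505283527669
board 759 [ 13.6 -46.4] [-77. -82.] [105. -12.] ((13.638969421386719, -47.0511474609375), (179.6410369873047, 60.28934097290039), 4.090703010559082)
stock2 632 [129.5  79.8] [54. 50.] [204. 109.] ((129.0940704345703, 79.39326477050781), (150.27560424804688, 58.520347595214844), 0.20533832907676697)
walls 546 [199.7   0.6] [ 100. -130.] [256. 148.] ((170.1365966796875, 4.624176025390625), (156.0799560546875, 277.3104553222656), 3.6898677349090576)
hinge [0.49083229 0.02501805]
gate top line dir -87.87969 494.2988 -84.61176
handle 111 [ 0.42653458 -0.13588785  0.14316055] [ 0.39749822 -0.14768261  0.13380061] [ 0.45362807 -0.12626415  0.15163222]
bar dir 510 -89.05928 [ 476.93192  -108.320885] [ 0.44960977 -0.24003934] [0.49989604 0.01253882]
```

```bash
cat >> h.py <<'E'
from scipy.spatial.transform import Rotation as R
def where():
    s=get_state();p=s['tool_pos'];M=R.from_quat(s['eef_rot']).as_matrix();a=pen()[1]
    yd=np.degrees(np.arctan2(M[1,1],M[0,1])-a)
    print('t%.2f'%s['clock'],'pen mm',np.round(w2p(p)*1e3,1),'z',round(p[2]*1e3,1),'tool y rel pen x deg',round((yd+180)%360-180,2),'zaxis',M[:,2].round(3),'F',np.round(s['contact_force'],1),'q',np.round(s['q'],2),'op',round(s['opening'],2),s['finger_force'])
if __name__=='__main__':where()
E
python3 -m inch '-1 0 0 0 0 0 .1176;-1 0 0 0 0 0 .1176;-1 0 0 0 0 0 .1176;-1 0 0 0 0 0 .1176;-1 0 0 0 0 0 .1176'
python3 -m inch '-1 .0149 -.0277 0 0 0 0;-1 .0149 -.0277 0 0 0 0;-1 .0149 -.0277 0 0 0 0;-1 .0149 -.0277 0 0 0 0;-1 .0149 -.0277 0 0 0 0;-1 .0149 -.0277 0 0 0 0;-1 .0149 -.0277 0 0 0 0;-1 .0149 -.0277 0 0 0 0;-1 .0149 -.0277 0 0 0 0;-1 .0149 -.0277 0 0 0 0;-1 .0149 -.0277 0 0 0 0;-1 .0149 -.0277 0 0 0 0;-1 .0149 -.0277 0 0 0 0;-1 .0149 -.0277 0 0 0 0;-1 .0149 -.0277 0 0 0 0;-1 .0149 -.0277 0 0 0 0;-1 .0149 -.0277 0 0 0 0;-1 .0149 -.0277 0 0 0 0;-1 .0149 -.0277 0 0 0 0;-1 0 0 0 0 0 0'
python3 h.py
```

```text
clock: 0.52
tool_pos: [0.2112, -0.5879, 0.2493]
eef_rot: [0.992, -0.124, -0.0, -0.0]
contact_force: [0.3, -0.1, -0.5]
opening: 0.647
finger_force: 0.0
clock: 2.18
tool_pos: [0.6172, -0.137, 0.249]
eef_rot: [0.993, -0.116, 0.001, -0.003]
contact_force: [-0.3, 1.0, 0.3]
opening: 0.006
finger_force: 0.0
t2.18 pen mm [-137.9  -36.5] z 249.0 tool y rel pen x deg -179.47 zaxis [ 0.003  0.006 -1.   ] F [-0.3  1.   0.3] q [ 0.13  0.7   0.04  1.55 -0.04  0.89 -1.62] op 0.01 0.0
```

```bash
python3 -m inch '-1 .0105 0 .01 0 0 0;-1 0 0 .025 0 0 0;-1 0 0 .025 0 0 0;-1 0 0 .025 0 0 0;-1 0 0 .025 0 0 0;-1 0 0 .025 0 0 0;-1 0 0 .025 0 0 0;-1 0 0 .025 0 0 0;-1 0 0 .025 0 0 0;-1 0 0 .015 0 0 0;-1 0 0 .005 0 0 0;-1 0 0 0 0 0 0;-1 0 0 0 0 0 0' >/dev/null
python3 h.py
```

```text
t3.27 pen mm [-147.5  -45.4] z 20.5 tool y rel pen x deg 179.94 zaxis [ 0.001 -0.    -1.   ] F [-0.3 -0.9  0.1] q [ 0.15  1.02  0.02  1.64 -0.04  0.48 -1.61] op 0.0 0.0
```

```bash
python3 -m inch '-1 .001 -.010 0 0 0 0;-1 0 -.010 0 0 0 0;-1 0 -.010 0 0 0 0;-1 0 -.008 0 0 0 0;-1 0 -.006 0 0 0 0;-1 0 -.005 0 0 0 0;-1 0 -.005 0 0 0 0;-1 0 -.006 0 0 0 0;-1 0 -.008 0 0 0 0;-1 0 -.008 0 0 0 0;-1 0 -.008 0 0 0 0;-1 0 -.008 0 0 0 0;-1 0 -.008 0 0 0 0;-1 0 -.008 0 0 0 0;-1 0 -.008 0 0 0 0;-1 0 -.008 0 0 0 0;-1 0 -.008 0 0 0 0;-1 0 -.006 0 0 0 0;-1 0 -.004 0 0 0 0;-1 0 0 0 0 0 0' >/dev/null
python3 h.py
python3 - <<'E'
from h import *
from scipy import ndimage as N
a,d=snapshot('top');cv2.imwrite('pics/top2.png',a[...,::-1]);P=cloud('top',d);Q=w2p(P);z=P[...,2]
m=(z>.03)&(z<.045)&(Q[...,0]>-.1)&(Q[...,0]<.25)&(Q[...,1]>-.1)&(Q[...,1]<.03)
q=Q[m]*1e3;print(len(q),q.min(0),q.max(0),cv2.minAreaRect(q.astype(np.float32)))
E
```

```text
t4.93 pen mm [ -3.3 -45.8] z 19.6 tool y rel pen x deg -179.96 zaxis [ 0.     0.001 -1.   ] F [-0.5 -0.1 -0.2] q [-0.09  1.04  0.06  1.58 -0.1   0.52 -1.78] op 0.01 0.00037303336334559845
439 [ 56.78306376 -95.774478  ] [231.87590833  27.52174796] ((148.99859619140625, -26.622169494628906), (122.7732162475586, 175.0467987060547), 84.67683410644531)
```

Run:
```python
from h import *
from scipy import ndimage as N
a,d=snapshot('top');P=cloud('top',d);Q=w2p(P);z=P[...,2]
m=(z>.033)&(z<.042)&(Q[...,0]>-.1)&(Q[...,0]<.215)&(Q[...,1]>-.1)&(Q[...,1]<.03)
L,k=N.label(m)
for i in range(1,k+1):
    q=Q[L==i]*1e3
    if len(q)>40:print(len(q),q.min(0),q.max(0),cv2.minAreaRect(q.astype(np.float32)))
b=cv2.imread('pics/top2.png')[130:280,195:375];cv2.imwrite('pics/top2_c.png',cv2.resize(b,(720,600),interpolation=2))
```

```text
360 [ 99.20856371 -83.72095081] [196.67314074 -25.20729269] ((147.77159118652344, -54.607879638671875), (58.16101837158203, 97.7213363647461), 89.39273834228516)
```

View pics/top2_c.png

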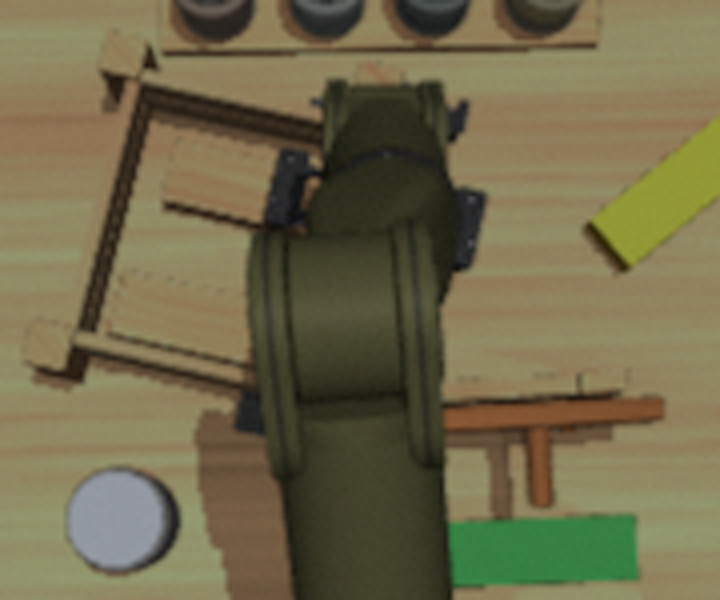

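The picture shows the board inside the pen, straight, with its visible part from (165,185) to (280,215) and about 33 mm still to go. I'll re-centre the finger on it and push home.

```bash
python3 -m inch '-1 0 .006 0 0 0 0;-1 .008 0 0 0 0 0;-1 0 -.004 0 0 0 0;-1 0 -.004 0 0 0 0;-1 0 -.005 0 0 0 0;-1 0 -.006 0 0 0 0;-1 0 -.006 0 0 0 0;-1 0 -.005 0 0 0 0;-1 0 -.004 0 0 0 0;-1 0 -.003 0 0 0 0;-1 0 -.002 0 0 0 0;-1 0 0 0 0 0 0'
python3 h.py
```

```text
clock: 6.03
tool_pos: [0.6739, 0.0205, 0.0196]
eef_rot: [0.993, -0.121, -0.0, -0.0]
contact_force: [-0.7, 0.5, -0.8]
opening: 0.007
finger_force: 0.0
t6.03 pen mm [ 28.5 -53.8] z 19.6 tool y rel pen x deg 179.98 zaxis [ 0.     0.001 -1.   ] F [-0.7  0.5 -0.8] q [-0.13  1.05  0.07  1.53 -0.11  0.56 -1.82] op 0.01 0.0
```

```bash
for i in 1 2 3; do python3 -m inch '-1 0 -.001 0 0 0 0;-1 0 -.001 0 0 0 0;-1 0 0 0 0 0 0' | grep -E 'force|pos'; done
python3 h.py
```

```text
tool_pos: [0.6743, 0.0212, 0.0198]
contact_force: [0.3, -0.3, 0.3]
finger_force: 0.3
tool_pos: [0.6747, 0.0225, 0.0198]
contact_force: [-0.7, -2.8, 0.4]
finger_force: 1.4
tool_pos: [0.6747, 0.0226, 0.0198]
contact_force: [-2.5, -5.6, 1.9]
finger_force: 3.1
t6.78 pen mm [ 30.7 -54.1] z 19.8 tool y rel pen x deg 179.85 zaxis [-0.001 -0.004 -1.   ] F [-2.5 -5.6  1.9] q [-0.14  1.06  0.07  1.53 -0.11  0.57 -1.82] op 0.0 3.1398662400897592
```

The board is home: the finger stopped and the force is building. I'll give it a last light seating push, back off, lift and turn towards the gate.

```bash
python3 -m inch '-1 0 -.002 0 0 0 0;-1 0 -.002 0 0 0 0;-1 0 0 0 0 0 0' | grep -E 'force|pos'; python3 h.py
python3 -m inch '-1 0 .005 0 0 0 0;-1 0 .010 0 0 0 0;-1 0 .005 0 0 0 0;-1 0 0 -.02 0 0 0;-1 0 0 -.025 0 0 0;-1 0 0 -.025 0 0 0;-1 0 0 -.025 0 0 0;-1 0 0 -.025 0 0 0;-1 0 0 -.025 0 0 0;-1 0 0 -.025 0 0 0;-1 0 0 -.025 0 0 0;-1 0 0 -.02 0 0 0;.3 0 0 0 0 0 -.1;.3 0 0 0 0 0 -.1;.3 0 0 0 0 0 -.06;.3 0 0 0 0 0 0;.3 0 0 0 0 0 0' >/dev/null; python3 h.py
```

```text
tool_pos: [0.6747, 0.0226, 0.0198]
contact_force: [-4.4, -11.8, 3.6]
finger_force: 6.0
t7.03 pen mm [ 30.8 -54.1] z 19.8 tool y rel pen x deg 179.75 zaxis [-0.003 -0.008 -1.   ] F [ -4.4 -11.8   3.6] q [-0.15  1.06  0.08  1.52 -0.11  0.57 -1.83] op 0.0 6.016519779805094
t8.45 pen mm [ 18.  -53.9] z 234.7 tool y rel pen x deg -165.24 zaxis [ 0.     0.001 -1.   ] F [-0.7  0.3  0.9] q [-0.1   0.77  0.03  1.43 -0.03  0.94 -1.62] op 0.36 0.0
```

```bash
python3 -m inch '.3 -.0205 .0119 0 0 0 0;.3 -.0205 .0119 0 0 0 0;.3 -.0205 .0119 0 0 0 0;.3 -.0205 .0119 0 0 0 0;.3 -.0205 .0119 0 0 0 0;.3 -.0205 .0119 0 0 0 0;.3 -.0205 .0119 0 0 0 0;.3 -.0205 .0119 0 0 0 0;.3 -.0205 .0119 0 0 0 0;.3 -.0205 .0119 0 0 0 0;.3 -.0205 .0119 0 0 0 0;.3 -.0205 .0119 0 0 0 0;.3 0 0 0 0 0 0;.3 0 0 0 0 0 0;.3 0 0 0 0 0 0' ; python3 h.py
python3 - <<'E'
from h import *
from scipy import ndimage as N
a,d=snapshot('wrist');cv2.imwrite('pics/w1.png',a[...,::-1]);P=cloud('wrist',d);z=P[...,2]
b=(d>0)&(z>.139)&(z<.15)&(P[...,0]<.453)&(P[...,0]>.38)&(abs(P[...,1]+.136)<.04);q=P[b];print('handle',len(q),q.mean(0),q.min(0),q.max(0))
b=(d>0)&(z>.149)&(z<.157)&(abs(P[...,0]-.47)<.03);q=P[b][:,:2];print(len(q),q.min(0),q.max(0))
if len(q)>9:print(cv2.fitLine((q*1000).astype(np.float32),2,0,.01,.01).ravel())
E
```

```text
clock: 9.7
tool_pos: [0.429, -0.1367, 0.2349]
eef_rot: [1.0, 0.008, 0.001, -0.0]
contact_force: [1.0, -1.0, -0.1]
opening: 0.649
finger_force: 0.0
t9.70 pen mm [-182.8  146.3] z 234.9 tool y rel pen x deg -165.19 zaxis [ 0.002  0.    -1.   ] F [ 1.  -1.  -0.1] q [ 0.21  0.49 -0.01  2.1   0.01  0.55 -1.35] op 0.65 0.0
handle 1465 [ 0.42574747 -0.13982831  0.14302718] [ 0.39548644 -0.15035422  0.13901139] [ 0.45290436 -0.12970444  0.14675481]
13420 [ 0.45713203 -0.24248557] [0.49998972 0.04041245]
[ 4.9496251e-03 -9.9998772e-01  4.7810406e+02 -1.0680922e+02]
```

View pics/w1.png

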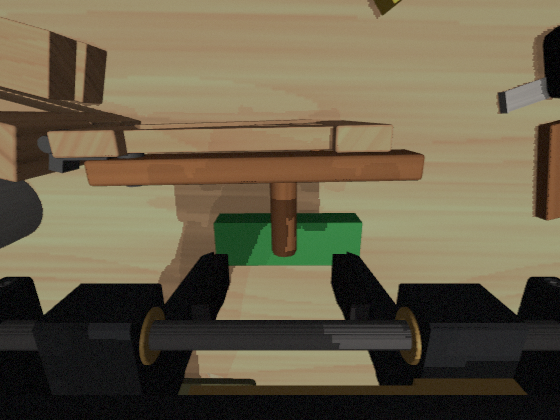

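The wrist view shows the handle at (284,220) between the open fingers at (210,280) and (355,280), with the bar along row 168. I'll go down and grip it.

```bash
python3 -m inch '.3 -.002 .002 .008 0 0 0;.3 0 0 .02 0 0 0;.3 0 0 .02 0 0 0;.3 0 0 .02 0 0 0;.3 0 0 .02 0 0 0;.3 0 0 .015 0 0 0;.3 0 0 .005 0 0 0;.3 0 0 0 0 0 0;.3 0 0 0 0 0 0' |grep -E 'force|pos'
python3 -m inch '-.4 0 0 0 0 0 0;-.8 0 0 0 0 0 0;-1 0 0 0 0 0 0;-1 0 0 0 0 0 0;-1 0 0 0 0 0 0;-1 0 0 0 0 0 0' 15; python3 h.py
```

```text
tool_pos: [0.4266, -0.1388, 0.1269]
contact_force: [-0.1, -1.4, -0.3]
finger_force: 0.0
clock: 11.0
tool_pos: [0.4258, -0.1397, 0.127]
eef_rot: [1.0, 0.008, 0.0, 0.0]
contact_force: [-0.5, 0.1, 2.5]
opening: 0.241
finger_force: 14.6
t11.00 pen mm [-186.5  148.6] z 127.0 tool y rel pen x deg -165.2 zaxis [ 0.    -0.001 -1.   ] F [-0.5  0.1  2.5] q [ 0.22  0.7  -0.    2.2   0.02  0.24 -1.36] op 0.24 14.61141262203455
```

Gripped, at 21 mm opening. I'll lift the bar about 0.3 rad, then swing.

```bash
python3 -m inch '-1 0 0 -.006 0 0 0;-1 0 0 -.006 0 0 0;-1 0 -.001 -.006 0 0 0;-1 0 -.001 -.006 0 0 0;-1 0 -.001 -.006 0 0 0;-1 0 -.002 -.006 0 0 0;-1 0 0 0 0 0 0;-1 0 0 0 0 0 0' >/dev/null; python3 h.py
python3 -m inch '-1 .0063 .0024 0 0 0 -.04;-1 .0126 .0048 0 0 0 -.08;-1 .0126 .0048 0 0 0 -.08;-1 .0126 .0048 0 0 0 -.08;-1 .0126 .0048 0 0 0 -.08;-1 .0063 .0024 0 0 0 -.04;-1 0 0 0 0 0 0;-1 0 0 0 0 0 0' >/dev/null; python3 h.py
```

```text
t11.67 pen mm [-180.2  149.6] z 163.2 tool y rel pen x deg -165.08 zaxis [ 0.001  0.    -1.   ] F [ 0.5  3.2 -2.6] q [ 0.2   0.63 -0.01  2.18  0.01  0.34 -1.36] op 0.23 15.036280900239944
t12.33 pen mm [-176.6   83.5] z 162.2 tool y rel pen x deg -142.24 zaxis [-0.001  0.001 -1.   ] F [-0.9  5.  -2.1] q [ 0.27  0.68 -0.12  1.99  0.16  0.48 -1.11] op 0.23 14.972476065158844
```

```bash
python3 -m inch '-1 .0063 .0024 0 0 0 -.04;-1 .0126 .0048 0 0 0 -.08;-1 .0126 .0048 0 0 0 -.08;-1 .0126 .0048 0 0 0 -.08;-1 .0126 .0048 0 0 0 -.08;-1 .0126 .0048 0 0 0 -.08;-1 .0126 .0048 0 0 0 -.08;-1 .0063 .0024 0 0 0 -.04;-1 0 0 0 0 0 0;-1 0 0 0 0 0 0' >/dev/null; python3 h.py
python3 - <<'E'
from h import *
a,d=snapshot('scene');b=a[100:320,180:420,::-1];cv2.imwrite('pics/s3.png',cv2.resize(b,(654,600),interpolation=2))
E
```

```text
t13.17 pen mm [-129.9    4.4] z 162.2 tool y rel pen x deg -110.28 zaxis [-0.003 -0.    -1.   ] F [-2.3  4.  -1.7] q [ 0.28  0.77 -0.28  1.74  0.31  0.67 -0.76] op 0.23 14.908446371555328
```

View pics/s3.png

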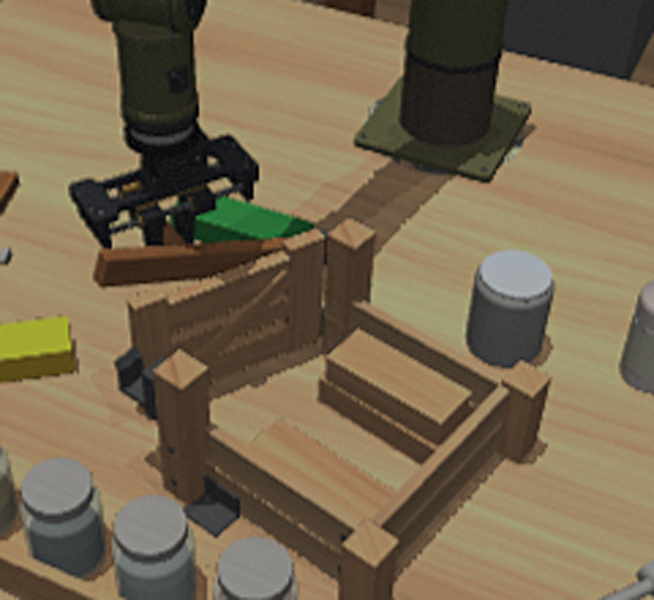

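The view shows the bar raised, with its nose at (100,265) above the catch at (135,375), and the board lying against the pen's back. I'll finish the swing slowly.

```bash
python3 -m inch '-1 .0063 .0024 0 0 0 -.04;-1 .0095 .0036 0 0 0 -.06;-1 .0095 .0036 0 0 0 -.06;-1 .0095 .0036 0 0 0 -.06;-1 .0063 .0024 0 0 0 -.04;-1 .0063 .0024 0 0 0 -.04;-1 .0047 .0018 0 0 0 -.03;-1 .0032 .0012 0 0 0 -.02;-1 0 0 0 0 0 0;-1 0 0 0 0 0 0' >/dev/null; python3 h.py
```

```text
t14.05 pen mm [-82.4 -27.4] z 162.1 tool y rel pen x deg -90.22 zaxis [-0.004 -0.003 -1.   ] F [-4.9 -3.  -2.4] q [ 0.26  0.82 -0.37  1.63  0.39  0.77 -0.54] op 0.23 14.951919168233871
```

```bash
python3 -m inch '-1 .002 0 0 0 0 0;-1 .001 0 0 0 0 0;-1 0 0 0 0 0 0' >/dev/null; python3 h.py;  python3 -m inch '-1 .002 0 0 0 0 0;-1 .001 0 0 0 0 0;-1 0 0 0 0 0 0' >/dev/null; python3 h.py
python3 - <<'E'
from h import *
for n in('top','scene'):
    a,d=snapshot(n);P=cloud(n,d);Q=w2p(P)*1e3;z=P[...,2]
    m=(d>0)&(z>.163)&(z<.173)&(Q[...,0]>-60)&(Q[...,0]<-0.)&(Q[...,1]<60)&(Q[...,1]>-108);q=Q[m]
    print(n,len(q),q.min(0) if len(q) else 0,q.max(0) if len(q) else 0)
    for lo in range(-110,60,30):
        t=q[(q[:,1]>=lo)&(q[:,1]<lo+30)]
        if len(t):print(lo,len(t),t[:,0].mean().round(1),t[:,0].min().round(1),t[:,0].max().round(1))
E
```

```text
t14.30 pen mm [-82.3 -27.4] z 162.0 tool y rel pen x deg -90.32 zaxis [-0.005 -0.007 -1.   ] F [-4.8 -7.3 -2.1] q [ 0.25  0.82 -0.37  1.63  0.4   0.78 -0.54] op 0.23 14.926244616508484
t14.55 pen mm [-82.2 -27.5] z 161.8 tool y rel pen x deg -90.42 zaxis [-0.006 -0.011 -1.   ] F [ -5.8 -10.   -2. ] q [ 0.25  0.82 -0.36  1.63  0.4   0.78 -0.55] op 0.23 14.903222769498825
top 111 [ -43.40175627 -107.74914476] [-1.95948139 59.44643594]
-110 39 -10.8 -19.3 -2.0
-80 17 -10.6 -19.7 -2.5
-50 1 -7.1 -7.1 -7.1
10 25 -31.6 -43.4 -3.8
40 29 -34.8 -43.2 -24.1
scene 177 [ -48.72849125 -107.94956208] [-3.56695638 59.16313427]
-110 61 -13.7 -24.8 -3.6
-80 28 -18.5 -30.9 -6.4
-50 20 -29.0 -30.9 -26.8
-20 19 -29.4 -31.0 -26.9
10 27 -33.4 -48.7 -26.5
40 22 -36.6 -46.0 -28.5
```

The gate is against its stop: its mid-plane is at x = -11 and the force is rising. I'll lower the bar behind the lip.

```bash
python3 -m inch '-1 0 .0015 .006 0 0 0;-1 0 .0015 .006 0 0 0;-1 0 .001 .006 0 0 0;-1 0 .001 .006 0 0 0;-1 0 0 .005 0 0 0;-1 0 0 .003 0 0 0;-1 0 0 0 0 0 0;-1 0 0 0 0 0 0' >/dev/null; python3 h.py
```

```text
t15.32 pen mm [-81.8 -33.4] z 130.0 tool y rel pen x deg -90.43 zaxis [-0.004 -0.01  -1.   ] F [ -4.7 -10.3   0. ] q [ 0.24  0.87 -0.35  1.63  0.42  0.72 -0.56] op 0.22 14.841364324092865
```

```bash
python3 -m inch '-1 -.002 0 .002 0 0 0;-1 -.001 0 .001 0 0 0;-.5 0 0 0 0 0 0;-.3 0 0 0 0 0 0;-.1 0 0 0 0 0 0;.2 0 0 0 0 0 0;.2 0 0 0 0 0 0;.2 0 0 0 0 0 0;.2 0 0 0 0 0 0' ; python3 h.py
python3 -m inch '.2 0 0 -.01 0 0 0;.2 0 0 -.02 0 0 0;.2 0 0 -.02 0 0 0;.2 0 0 -.025 0 0 0;.2 0 0 -.025 0 0 0;.2 -.03 0 -.01 0 0 0;.2 -.03 0 0 0 0 0;.2 -.03 0 0 0 0 0;.2 -.03 0 0 0 0 0;.2 -.03 0 0 0 0 0;.2 -.03 0 0 0 0 0;.2 0 0 0 0 0 0;.2 0 0 0 0 0 0' >/dev/null; python3 h.py
python3 - <<'E'
from h import *
from scipy import ndimage as N
a,d=snapshot('scene');b=a[130:330,180:420,::-1];cv2.imwrite('pics/s4.png',cv2.resize(b,(720,600),interpolation=2))
a,d=snapshot('top');cv2.imwrite('pics/t4.png',cv2.resize(a[120:280,195:387,::-1],(720,600),interpolation=2))
P=cloud('top',d);Q=w2p(P)*1e3;z=P[...,2]
m=(z>.033)&(z<.042)&(Q[...,0]>-100)&(Q[...,0]<229)&(Q[...,1]>-95)&(Q[...,1]<20);L,k=N.label(m);s=N.sum(m,L,range(1,k+1));q=Q[L==1+np.argmax(s)]
print('board',q.min(0),q.max(0),cv2.minAreaRect(q.astype(np.float32)))
m=(z>.07)&(z<.08)&(abs(Q[...,0]-100)<120)&(abs(Q[...,1])<120);q=Q[m];print('stock2',q.mean(0),q.min(0),q.max(0))
m=(z>.14)&(z<.165)&(Q[...,0]>-50)&(Q[...,0]<-18)&(Q[...,1]<100)&(Q[...,1]>-145)
for lo in range(-140,100,40):
    t=m&(Q[...,1]>=lo)&(Q[...,1]<lo+40)
    if t.sum():print('bar',lo,t.sum(),Q[t][:,0].mean(),np.median(z[t]))
E
```

```text
clock: 16.07
tool_pos: [0.6292, -0.0764, 0.1279]
eef_rot: [0.788, 0.616, 0.0, 0.0]
contact_force: [0.2, -0.5, 0.4]
opening: 0.596
finger_force: 0.0
t16.07 pen mm [-76.3 -33.6] z 127.9 tool y rel pen x deg -90.08 zaxis [ 0.001  0.    -1.   ] F [ 0.2 -0.5  0.4] q [ 0.24  0.87 -0.35  1.63  0.42  0.72 -0.56] op 0.6 0.0
t17.15 pen mm [-259.5  -32.9] z 238.2 tool y rel pen x deg -90.37 zaxis [ 0.    -0.001 -1.   ] F [ 0.6  1.  -0.1] q [ 0.57  0.74 -0.43  1.53  0.36  0.95 -0.22] op 0.6 0.0
board [ 50.35094692 -82.87676402] [228.42889172 -23.21278539] ((139.36277770996094, -53.067264556884766), (177.9253387451172, 58.885108947753906), 0.3234598636627197)
stock2 [126.86459024  66.34559033] [ -18.72688191 -116.92681323] [218.69581363 109.25213064]
bar -140 70 -33.050909671906176 0.1527721133276575
bar -100 69 -33.326678679701075 0.15233465568158655
bar -60 82 -34.514995982256416 0.15163306345640004
bar -20 72 -33.19478847181194 0.15211828257361582
bar 20 74 -33.01649609371655 0.15200609126791886
bar 60 83 -32.482995052589764 0.1515015258756418
```

View pics/s4.png

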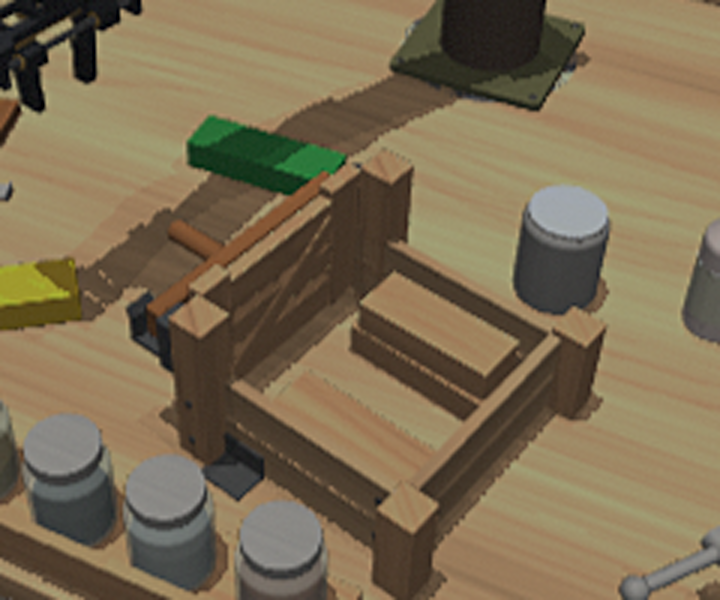

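View pics/t4.png

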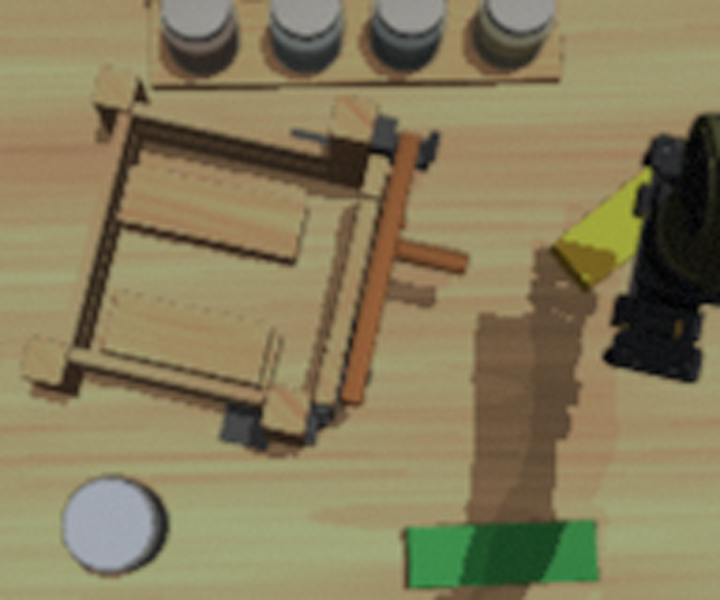

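The bar lies level (top at 152 mm) in the catch behind its lip at (410,150). The gate is shut and the board is home (centre x ≈ 140 mm, yaw 0.3°), with the stock unmoved. Handing in.

```bash
python3 -c "
from plant import r
print(r.finish_job())"
```

```text
the job is handed in; nothing more can be done
None
```

The board is home against the back of the pen, the gate is shut with the latch bar down behind the lip, nothing else was moved, and the job was handed in at about 17 s.

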